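# Gauge the turned plugs and pass the good one

### The arm

A 6-joint arm with a two-finger parallel gripper is mounted at the origin on the work surface. World frame = base frame: x ahead of the robot, y to its left, z up, the work surface at z = 0. Lengths are in m, angles in rad, forces in N, time in s.
With the tool pointing down it reaches from about 0.35 to 0.775 m from the base axis. Payload 7.3 kg.
Tool frame: the origin (TCP) lies at the very end of the fingers, on their centre line; the grasp point (between the pads) lies 19 mm behind it; z points along the fingers, y is the direction in which the jaws open and shut (so a half turn about z gives the same grasp; the last joint's range is limited). The gripper opens to 92 mm and grips with 3 to 60 N. Pads are 19 mm wide; open, the fingers measure 130 mm over their backs; the gripper's body (75 mm by 190 mm) begins 47 mm behind the grasp point.
Start: joints at [-1.407, 0.342, 1.524, -0, 1.275, -0.146], TCP at [0.16, -0.5, 0.227] pointing down, gripper open.
Joint ranges: [-2.53, 2.53], [-0.77, 2.02], [0.04, 2.7], [-1, 4.14], [0.28, 2.66], [-3.11, 3.11]. Speed limits (rad/s): [2.57, 2.57, 3.14, 3.14, 3.14, 3.14].

### API

Orientations are given as [roll, pitch, yaw] about the fixed x, y, z axes, in that order (R = Rz(yaw) Ry(pitch) Rx(roll)).
In Python, from cell import robot gives the robot as it stands.
- The arm moves only by the tool apply_moves, never from a script. Its argument "plan" is a list of rows, each an object of numbers: "tx", "ty", "tz": the shift along the tool's x, y, z in m; "yaw": the turn about the tool's z in rad; "grip": the opening, from -1 (shut) to 1 (fully open), so that 0 is half open. In form: [{"tx": .., "ty": .., "tz": .., "yaw": .., "grip": ..}, ...]. A call has 1 to 8 rows; each row is the pose to reach, as a shift and turn from the pose commanded when the call began, along the tool's axes at that moment; what a row does not reach only later rows make up. A row lasts 1/8 s, in which the tool goes at most 62.5 mm and 10.7 degrees, less where a joint would pass 70% of its speed; a pose out of reach is approached as far as the arm can. A call with a gripper value outside its range is refused whole. The fingers move at their own pace and stop on an object; "force" is the grip in N (left out, the last holds). Time passes only in rows, so rows that repeat a pose let the fingers close. It gives the time, the measured TCP pose, the force and the opening at its end, in the units of the state.
- robot.observe(): the state, without advancing time (a new reading comes with each control period).
- robot.read_camera(name): name is "side" or "top"; returns (picture, depth): 420x560x3 uint8, red, green, blue; 420x560 float32, m along the optical axis (not along the pixel's ray), 0 where there is no reading.
- robot.get_calibration(name): a dict with "camera_matrix" (3x3 intrinsics, pixels), "R" (3x3) and "t" (3): a world point X has camera coordinates R X + t. Camera axes: x right, y down, z forward; pixel columns grow to the right and rows downward; lengths in m; the calibration is good to about 2 mm. A picture is of the moment at which its call begins. get_calibration takes no time and is no camera call.
- robot.hand_in(): hands the job in, once; it reports no verdict.
Trained networks look in the newest picture that a camera, given by its name, has taken for a name from the list of things; names that differ only in an ending like _2 or _b are one class to them, and where a whole thing is asked for, a point or a joint stands for the part that bears it (a point fixed in the world has none). Each returns a list of dicts, best first, with "confidence" (0 to 1); they miss things now and then, are a little off and sometimes report something else, mostly with a low value. They report only what shows in the picture. A call takes as long as a camera call. They do not tell look-alikes from the thing itself.
- robot.outline_of(label, camera): "region" (420x560 bool, what is visible of it) and "pixel" ([row, column] in pixels, amid what is visible of it).
- robot.tip_of(label, camera): "pixel" ([row, column] in pixels: a listed point, or the origin of a listed thing).
The state is a dict: "time": time; "qpos": joint angles; "qvel": joint speeds; "joint_efforts": joint torques, N m; "tool_pos": TCP position; "tool_rot": TCP orientation; "contact_force": force on the tool from outside, world axes, zero at the start; "torque": the same for the moment, N m; "opening": finger opening in m.
Only numpy, scipy, OpenCV 4.12 (cv2) and the standard library are available. Lean on these libraries where they do the work, as an engineer would, in place of code of your own. Each camera call takes 0.05 s, during which the arm holds its last target.

### The job

One of the three brass plugs on the bench is to size: its body passes the green go jaws of the stepped gauge and stops on the red no-go jaws below. Take that plug, lower it upright into the gauge until it stops on the no-go step, then lift it out and stand it in the green tray beside the gauge; leave the other two plugs standing where they are.

Things in the scene. Friction and masses are not known exactly. Their poses are not given: they have to be found in the camera images.
- gauge_step (a point): Gauge on a fixed plate: a straight slot along x between jaws 60 mm long, 76 mm wide overall. Green go jaws 40 mm apart (mouth flared to 52), below them red no-go jaws 26 mm apart. Point: slot middle on the no-go step, 28 mm above the bench, 24 below the gauge top; y across, z up. Green tray on the same plate, 110 mm square inside, 20 deep: floor centre 150 mm along +y, 15 lower.
- middle_spigot (a point): Loose brass plug, standing: round body 36 mm in diameter, 36 mm high, flat foot; on top a coaxial spigot 14 mm in diameter, 50 mm long (86 mm in all). The point is the middle of the spigot, 61 mm above the foot, 25 mm above the body's top, the place to grip. z is the plug's axis, up. It is the medium one of the three by body diameter.
- thin_spigot (a point): Loose brass plug, standing: round body 22 mm in diameter, 36 mm high, flat foot; on top a coaxial spigot 14 mm in diameter, 50 mm long (86 mm in all). The point is the middle of the spigot, 61 mm above the foot, 25 mm above the body's top, the place to grip. z is the plug's axis, up. It is the thinnest of the three by body diameter.
- thick_spigot (a point): Loose brass plug, standing: round body 46 mm in diameter, 36 mm high, flat foot; on top a coaxial spigot 14 mm in diameter, 50 mm long (86 mm in all). The point is the middle of the spigot, 61 mm above the foot, 25 mm above the body's top, the place to grip. z is the plug's axis, up. It is the thickest of the three by body diameter.
Things that resemble listed ones, but are neither listed nor needed, are in the scene too. What is shaped like the part that bears middle_spigot but pink is not meant.

How it is judged:
By the outcome, as a careful person would: the job done as asked, in the order asked, and still so for the second after the job is handed in, with the robot touching nothing.
It also fails if it takes over 45 s, if anything falls off the work surface, if the arm or the gripper's body presses on something with over 40 N, if the wrist force passes 120 N, or if a joint passes its speed limit or range.

## Working session

There is one attempt and no reset: what is moved stays moved. The work goes in short steps, Python scripts to look and compute and a tool call to move; the robot and the scene stay as the last step left them, time stands still between calls to the robot, and variables do not carry over. Pictures are saved under pics/ and viewed, and the job is handed in when it is done.

Besides the shell and the picture viewer there is one more tool, called after "Emit:" as a command line: name --argument value ..., lists and objects as JSON in quotes. apply_moves: Moves the arm, as the interface text tells. Its arguments: {"type":"object","properties":{"plan":{"type":"array","items":{"type":"object","properties":{"tx":{"type":"number"},"ty":{"type":"number"},"tz":{"type":"number"},"yaw":{"type":"number"},"grip":{"type":"number"}}}},"force":{"type":"number"}},"required":["plan"]}

```bash
mkdir -p pics; cat > h.py <<'E'
import numpy as np, cv2
from cell import robot
def grab(cam,fn):
    p,d=robot.read_camera(cam); cv2.imwrite('pics/'+fn,cv2.cvtColor(p,cv2.COLOR_RGB2BGR)); return p,d
def world(cam,rc,z=None,depth=None):
    c=robot.get_calibration(cam);K,R,t=[np.array(c[k],float) for k in('camera_matrix','R','t')]
    ray=np.linalg.inv(K)@np.array([rc[1],rc[0],1.]); o=-R.T@t; w=R.T@ray
    s=depth if depth is not None else (z-o[2])/w[2]
    return o+s*w
E
python3 - <<'E'
from h import *
for cam in('side','top'):
    p,d=grab(cam,cam+'0.png'); np.save(cam+'0.npy',d)
    for l in('gauge_step','middle_spigot','thin_spigot','thick_spigot'):
        for r in robot.tip_of(l,cam)[:4]:
            px=r['pixel'];print(cam,l,round(r['confidence'],2),np.round(px,1),'zplane',world(cam,px,z=0.028 if l=='gauge_step' else .061).round(4),'dep',world(cam,px,depth=d[int(px[0]),int(px[1])]).round(4))
s=robot.observe();print(s['time'],s['tool_pos'],s['tool_rot'],s['opening'],s['contact_force'])
E
```

```text
side gauge_step 0.97 [337.4 248.7] zplane [0.5017 0.1259 0.028 ] dep [0.5106 0.1113 0.0094]
side middle_spigot 0.98 [194.9 240.8] zplane [ 0.646  -0.1149  0.061 ] dep [ 0.6444 -0.1122  0.063 ]
side middle_spigot 0.83 [171.3 241.6] zplane [ 0.684  -0.1855  0.061 ] dep [ 0.6827 -0.1834  0.0623]
side thin_spigot 0.78 [153.1 323.4] zplane [ 0.5766 -0.3121  0.061 ] dep [ 0.6189 -0.4255 -0.0013]
side thick_spigot 0.57 [214.2 325. ] zplane [ 0.4983 -0.1199  0.061 ] dep [ 0.494  -0.108   0.0696]
top gauge_step 0.57 [238.8 151.8] zplane [0.4973 0.1313 0.028 ] dep [0.4991 0.1377 0.008 ]
top middle_spigot 0.6 [165.4 373.2] zplane [ 0.6894 -0.1914  0.061 ] dep [ 0.6819 -0.1885  0.0805]
top middle_spigot 0.58 [179.9 320.5] zplane [ 0.6464 -0.1139  0.061 ] dep [ 0.642  -0.1134  0.0749]
top thin_spigot 0.65 [256.2 430.3] zplane [ 0.5652 -0.3031  0.061 ] dep [ 0.5602 -0.2949  0.0867]
top thin_spigot 0.61 [274.2 300.5] zplane [ 0.4933 -0.1149  0.061 ] dep [ 0.491 -0.114  0.088]
top thick_spigot 0.9 [273.2 301.9] zplane [ 0.4953 -0.1167  0.061 ] dep [ 0.493  -0.1157  0.0868]
0.5 [ 0.160081   -0.50000782  0.22671023] [3.14155020e+00 2.40002299e-05 3.09816083e-01] 0.09192570860954016 [ 1.03325161  0.3636533  -0.24064835]
```

View pics/side0.png

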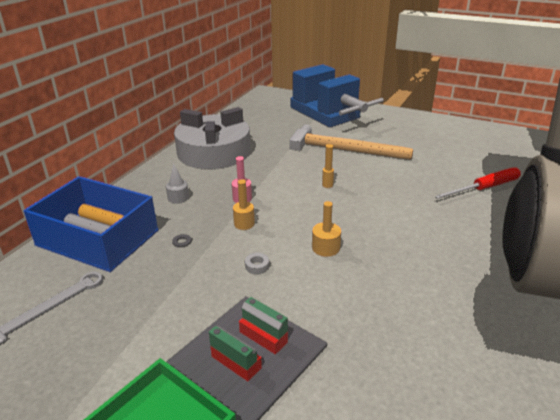

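View pics/top0.png

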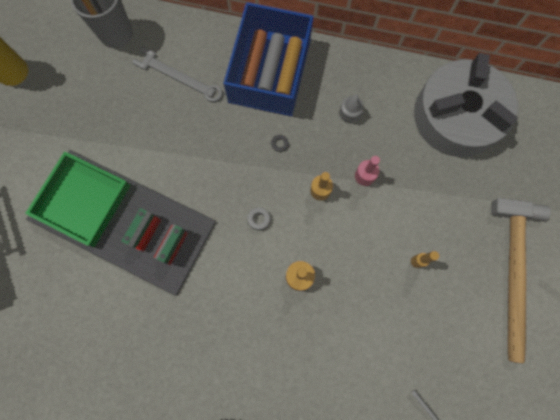

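Side picture: brass middle plug at about (195,241), pink look-alike behind it at (171,241). In the top picture they are at (180,321) and (165,373), with the gauge at about (237,155) and the tray at (200,78). Next I'll measure the gauge yaw, the tray and the spigot.

```bash
python3 - <<'E'
from h import *
for cam in('top','side'):
    p=cv2.imread(f'pics/{cam}0.png');d=np.load(cam+'0.npy')
    c=robot.get_calibration(cam);K,R,t=[np.array(c[k],float) for k in('camera_matrix','R','t')]
    print(cam,'cam pos',(-R.T@t).round(3))
    v,u=np.mgrid[:420,:560]; X=np.stack([(u-K[0,2])/K[0,0]*d,(v-K[1,2])/K[1,1]*d,d],-1); W=(X-t)@R
    hsv=cv2.cvtColor(p,cv2.COLOR_BGR2HSV)
    g=(hsv[...,0]>50)&(hsv[...,0]<85)&(hsv[...,1]>60)&(d>0)
    r=((hsv[...,0]<6)|(hsv[...,0]>174))&(hsv[...,1]>140)&(d>0)
    near=np.hypot(W[...,0]-.5,W[...,1]-.13)
    n,lab=cv2.connectedComponents(g.astype(np.uint8))
    for i in range(1,n):
        m=lab==i
        if m.sum()<60: continue
        P=W[m]; rect=cv2.minAreaRect(P[:,:2].astype(np.float32)*1000)
        print('green',m.sum(),np.median(P,0).round(3),'z',np.percentile(P[:,2],[2,50,98]).round(3),rect)
        T=P[(P[:,2]>.046)&(P[:,2]<.058)]
        if len(T)>30: print('  top',len(T),T.mean(0).round(4),cv2.minAreaRect(T[:,:2].astype(np.float32)*1000))
    m=r&(near<.08);P=W[m];print('red',m.sum(),P.mean(0).round(4),np.percentile(P[:,2],[2,50,98]).round(3))
    S=P[(P[:,2]>.022)&(P[:,2]<.034)]
    if len(S)>10: print(' step',len(S),S.mean(0).round(4))
    # middle spigot brass
    b=(hsv[...,0]>10)&(hsv[...,0]<25)&(hsv[...,1]>120)&(np.hypot(W[...,0]-.646,W[...,1]+.114)<.035)
    P=W[b]
    for lo,hi in((.0,.03),(.03,.045),(.045,.065),(.065,.083),(.083,.095)):
        Q=P[(P[:,2]>=lo)&(P[:,2]<hi)]
        if len(Q):print(' brass',lo,len(Q),Q.mean(0).round(4),np.ptp(Q,0).round(3))
E
python3 - <<'E'
import cv2
p=cv2.imread('pics/top0.png')[140:300,20:220];cv2.imwrite('pics/topc.png',cv2.resize(p,None,fx=3.6,fy=3.6,interpolation=2))
E
```

```text
top cam pos [ 0.435 -0.092  0.726]
green 5745 [0.535 0.276 0.013] z [0.008 0.013 0.034] ((537.5219116210938, 278.9887390136719), (137.7803955078125, 126.80899047851562), 76.97539520263672)
green 173 [0.509 0.158 0.052] z [0.05  0.052 0.054] ((509.03656005859375, 157.4654541015625), (12.259817123413086, 39.632320404052734), 77.08679962158203)
  top 173 [0.5089 0.1576 0.052 ] ((509.03656005859375, 157.4654541015625), (12.259817123413086, 39.632320404052734), 77.08679962158203)
green 304 [0.493 0.093 0.051] z [0.036 0.051 0.054] ((494.58160400390625, 94.68956756591797), (11.700948715209961, 58.62773895263672), 76.7821044921875)
  top 242 [0.4943 0.0939 0.0516] ((494.6159973144531, 94.78167724609375), (11.530593872070312, 58.62409973144531), 76.63923645019531)
red 283 [0.5023 0.1349 0.0225] [0.01  0.026 0.03 ]
 step 167 [0.5042 0.1418 0.0272]
 brass 0.0 28 [ 0.6315 -0.1207  0.0241] [0.011 0.029 0.016]
 brass 0.03 240 [ 0.6415 -0.118   0.0362] [0.032 0.033 0.013]
 brass 0.045 30 [ 0.6416 -0.1165  0.0544] [0.007 0.013 0.019]
 brass 0.065 29 [ 0.6414 -0.1174  0.0746] [0.007 0.014 0.018]
 br
[... 797 characters left out ...]
51522064208984)
  top 483 [0.5061 0.16   0.051 ] ((507.59271240234375, 158.25955200195312), (13.670990943908691, 60.96296310424805), 77.14425659179688)
green 5055 [0.559 0.233 0.014] z [0.008 0.014 0.034] ((544.3606567382812, 254.3145751953125), (117.03327941894531, 147.39877319335938), 75.81024169921875)
red 1200 [0.494  0.1333 0.0204] [0.01  0.021 0.029]
 step 546 [0.4946 0.1275 0.0262]
 brass 0.0 261 [ 0.6379 -0.1059  0.0166] [0.03  0.025 0.029]
 brass 0.03 216 [ 0.6419 -0.1129  0.0355] [0.035 0.036 0.015]
 brass 0.045 83 [ 0.6425 -0.1136  0.0547] [0.011 0.013 0.02 ]
 brass 0.065 68 [ 0.6426 -0.1134  0.074 ] [0.012 0.009 0.017]
 brass 0.083 35 [ 0.6444 -0.1165  0.0854] [0.012 0.014 0.005]
```

View pics/topc.png

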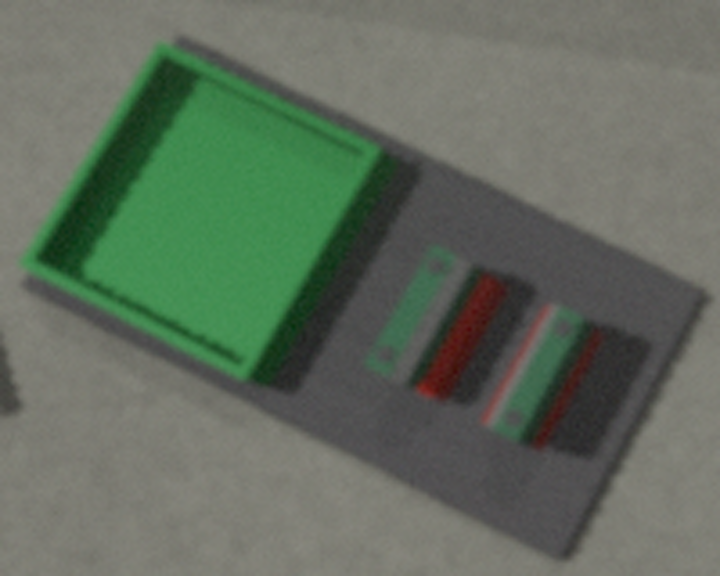

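Measurements agree: middle plug near (0.6455, -0.1155), gauge near (0.501, 0.127) with a yaw of about -0.23 rad. Moving above the plug with the jaws aligned across the slot.

Emit:
apply_moves --plan '[{"tx":0.58,"ty":-0.218,"tz":0.0,"yaw":0.54,"grip":0.2},{"tx":0.58,"ty":-0.218,"tz":0.0,"yaw":0.54,"grip":0.2},{"tx":0.58,"ty":-0.218,"tz":0.0,"yaw":0.54,"grip":0.2},{"tx":0.58,"ty":-0.218,"tz":0.0,"yaw":0.54,"grip":0.2},{"tx":0.58,"ty":-0.218,"tz":0.0,"yaw":0.54,"grip":0.2},{"tx":0.58,"ty":-0.218,"tz":0.0,"yaw":0.54,"grip":0.2},{"tx":0.58,"ty":-0.218,"tz":0.0,"yaw":0.54,"grip":0.2},{"tx":0.58,"ty":-0.218,"tz":0.0,"yaw":0.54,"grip":0.2}]' --force 30

```text
time: 1.5
tool_pos: [0.5394, -0.2, 0.2269]
tool_rot: [3.141, -0.001, -0.23]
contact_force: [1.1, -1.0, 0.7]
opening: 0.0552
```

Emit:
apply_moves --plan '[{"tx":0.037,"ty":-0.046,"tz":0.0,"yaw":0,"grip":0.2},{"tx":0.074,"ty":-0.093,"tz":0.03,"yaw":0,"grip":0.2},{"tx":0.074,"ty":-0.093,"tz":0.08,"yaw":0,"grip":0.2},{"tx":0.074,"ty":-0.093,"tz":0.1,"yaw":0,"grip":0.2},{"tx":0.074,"ty":-0.093,"tz":0.1,"yaw":0,"grip":0.2},{"tx":0.074,"ty":-0.093,"tz":0.1,"yaw":0,"grip":0.2}]'

```text
time: 2.25
tool_pos: [0.6319, -0.1283, 0.1281]
tool_rot: [3.141, -0.002, -0.231]
contact_force: [-0.1, 0.6, -0.5]
opening: 0.0544
```

```bash
python3 - <<'E'
from h import *
print(robot.observe()['tool_pos'].round(4) if hasattr(robot.observe()['tool_pos'],'round') else robot.observe()['tool_pos'])
a,_=grab('side','s1.png');b,_=grab('top','t1.png')
cv2.imwrite('pics/c1.png',cv2.cvtColor(np.hstack([cv2.resize(a[80:280,140:340],(400,400)),cv2.resize(b[100:300,220:420],(400,400))]),cv2.COLOR_RGB2BGR))
E
```

```text
[ 0.6319 -0.1283  0.1281]
```

View pics/c1.png

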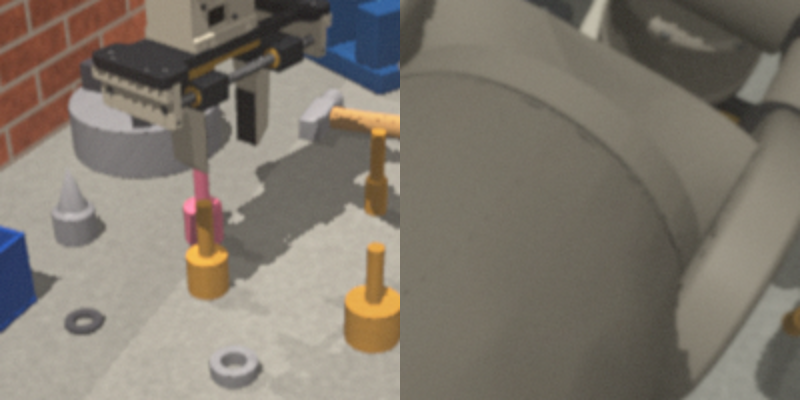

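Side crop: the fingers hang above the brass plug, about 19 mm short of its axis. Correcting that, descending and closing.

Emit:
apply_moves --plan '[{"tx":0.0103,"ty":-0.0156,"tz":0.0,"yaw":0,"grip":0.2},{"tx":0.0103,"ty":-0.0156,"tz":0.01,"yaw":0,"grip":0.2},{"tx":0.0103,"ty":-0.0156,"tz":0.035,"yaw":0,"grip":0.2},{"tx":0.0103,"ty":-0.0156,"tz":0.06,"yaw":0,"grip":0.2},{"tx":0.0103,"ty":-0.0156,"tz":0.08,"yaw":0,"grip":0.2},{"tx":0.0103,"ty":-0.0156,"tz":0.085,"yaw":0,"grip":0.2},{"tx":0.0103,"ty":-0.0156,"tz":0.085,"yaw":0,"grip":0.2}]'

```text
time: 3.22
tool_pos: [0.6448, -0.1149, 0.0416]
tool_rot: [3.142, 0.0, -0.23]
contact_force: [0.1, -0.2, 0.1]
opening: 0.0547
```

```bash
python3 - <<'E'
from h import *
a,_=grab('side','s2.png')
cv2.imwrite('pics/c2.png',cv2.cvtColor(cv2.resize(a[100:260,160:320],(600,600),interpolation=2),cv2.COLOR_RGB2BGR))
E
```

```text
(no output)
```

View pics/c2.png

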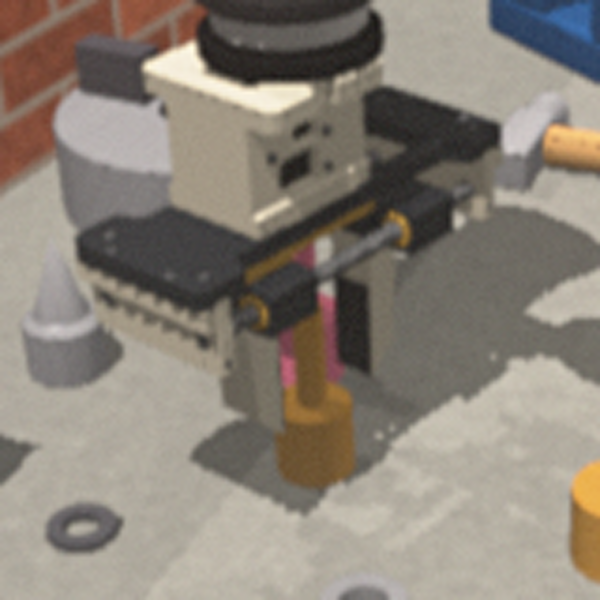

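Side view: the spigot (~310,350 in the crop) sits midway between the fingers, with their tips just above the body. Closing.

Emit:
apply_moves --plan '[{"grip":-1},{"grip":-1},{"grip":-1},{"grip":-1},{"grip":-1},{"grip":-1}]' --force 30

```text
schema error: expected keys tx, ty, tz, yaw, grip
```

Emit:
apply_moves --plan '[{"tx":0,"ty":0,"tz":0,"yaw":0,"grip":-1},{"tx":0,"ty":0,"tz":0,"yaw":0,"grip":-1},{"tx":0,"ty":0,"tz":0,"yaw":0,"grip":-1},{"tx":0,"ty":0,"tz":0,"yaw":0,"grip":-1},{"tx":0,"ty":0,"tz":0,"yaw":0,"grip":-1},{"tx":0,"ty":0,"tz":0,"yaw":0,"grip":-1}]' --force 30

```text
time: 4.03
tool_pos: [0.6447, -0.1152, 0.0417]
tool_rot: [3.141, 0.0, -0.23]
contact_force: [-0.7, -1.5, -0.2]
opening: 0.0134
```

Opening 13.4 mm, so the 14 mm spigot is held. Lifting.

Emit:
apply_moves --plan '[{"tx":0,"ty":0,"tz":-0.015,"yaw":0,"grip":-1},{"tx":0,"ty":0,"tz":-0.05,"yaw":0,"grip":-1},{"tx":0,"ty":0,"tz":-0.1,"yaw":0,"grip":-1},{"tx":0,"ty":0,"tz":-0.12,"yaw":0,"grip":-1},{"tx":0,"ty":0,"tz":-0.12,"yaw":0,"grip":-1},{"tx":0,"ty":0,"tz":-0.12,"yaw":0,"grip":-1}]'

```text
time: 4.78
tool_pos: [0.6439, -0.1146, 0.1604]
tool_rot: [-3.141, 0.003, -0.23]
contact_force: [0.4, 0.5, -3.9]
opening: 0.0135
```

```bash
python3 - <<'E'
from h import *
a,_=grab('side','s3.png')
s=robot.observe();print(s['tool_pos'],s['opening'],s['contact_force'])
cv2.imwrite('pics/c3.png',cv2.cvtColor(cv2.resize(a[40:260,160:380],(600,600),interpolation=2),cv2.COLOR_RGB2BGR))
E
```

```text
[ 0.64379062 -0.11464249  0.15997222] 0.01333841636361458 [-0.76723587  0.60261782 -4.63366471]
```

View pics/c3.png

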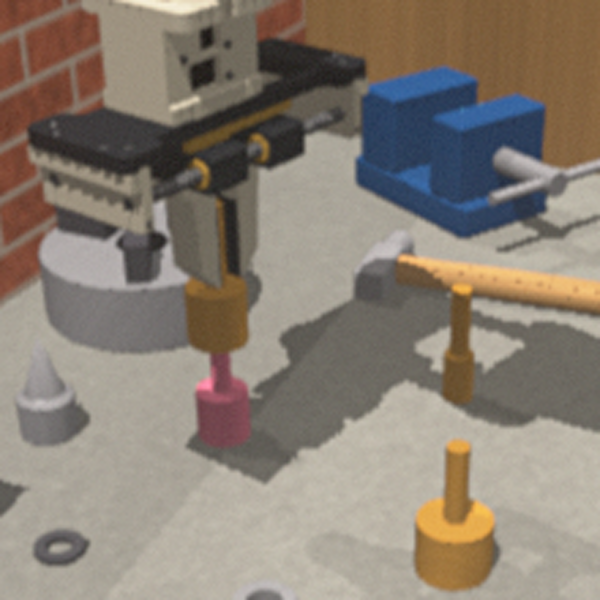

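The plug is held upright and the others still stand. Moving above the gauge at (0.501, 0.1265).

Emit:
apply_moves --plan '[{"tx":-0.02,"ty":-0.02,"tz":0,"yaw":0,"grip":-1},{"tx":-0.055,"ty":-0.057,"tz":0,"yaw":0,"grip":-1},{"tx":-0.095,"ty":-0.1,"tz":0,"yaw":0,"grip":-1},{"tx":-0.135,"ty":-0.141,"tz":0,"yaw":0,"grip":-1},{"tx":-0.17,"ty":-0.178,"tz":0,"yaw":0,"grip":-1},{"tx":-0.194,"ty":-0.2025,"tz":0,"yaw":0,"grip":-1},{"tx":-0.194,"ty":-0.2025,"tz":0,"yaw":0,"grip":-1},{"tx":-0.194,"ty":-0.2025,"tz":0,"yaw":0,"grip":-1}]'

```text
time: 5.82
tool_pos: [0.5021, 0.1261, 0.1611]
tool_rot: [3.141, 0.001, -0.23]
contact_force: [0.1, 0.3, -2.9]
opening: 0.0134
```

```bash
python3 - <<'E'
from h import *
a,d=grab('side','s4.png'); b,e=grab('top','t4.png')
s=robot.observe();print(s['tool_pos'],s['opening'],s['contact_force'])
cv2.imwrite('pics/c4.png',cv2.cvtColor(np.hstack([cv2.resize(a[180:400,120:340],(400,400),interpolation=2),cv2.resize(b[130:330,60:260],(400,400),interpolation=2)]),cv2.COLOR_RGB2BGR))
p=s['tool_pos'];dx=np.array(p[:2])-[.5012,.1265];print('gauge frame off',dx@[.974,-.228],dx@[.228,.974])
E
```

```text
[0.50249572 0.12560123 0.16123222] 0.013146154211598352 [ 0.08977321 -0.20878247 -4.05108973]
gauge frame off 0.0014669464044339518 -0.0005799748462380881
```

View pics/c4.png

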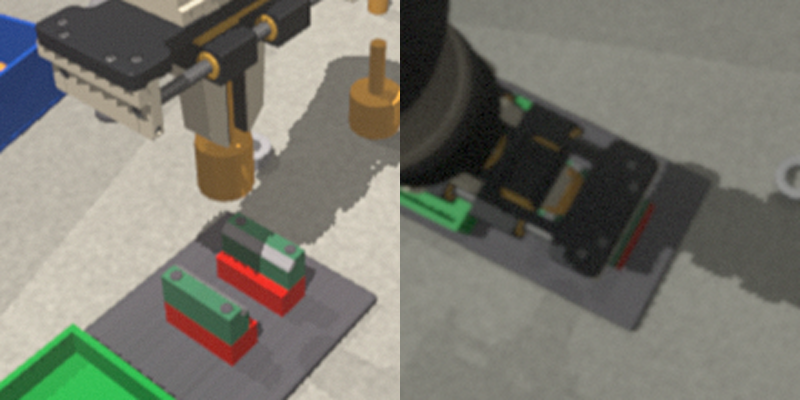

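Within about 1.5 mm of the gauge middle. Descending in stages and watching the force.

Emit:
apply_moves --plan '[{"tx":0,"ty":0,"tz":0.02,"yaw":0,"grip":-1},{"tx":0,"ty":0,"tz":0.05,"yaw":0,"grip":-1},{"tx":0,"ty":0,"tz":0.062,"yaw":0,"grip":-1},{"tx":0,"ty":0,"tz":0.067,"yaw":0,"grip":-1},{"tx":0,"ty":0,"tz":0.071,"yaw":0,"grip":-1},{"tx":0,"ty":0,"tz":0.075,"yaw":0,"grip":-1},{"tx":0,"ty":0,"tz":0.077,"yaw":0,"grip":-1},{"tx":0,"ty":0,"tz":0.077,"yaw":0,"grip":-1}]'

```text
time: 6.92
tool_pos: [0.5021, 0.1265, 0.0848]
tool_rot: [3.142, -0.0, -0.23]
contact_force: [-0.3, 0.1, -3.2]
opening: 0.0133
```

```bash
python3 - <<'E'
from h import *
a,d=grab('side','s5.png')
s=robot.observe();print(s['tool_pos'],s['opening'],s['contact_force'])
cv2.imwrite('pics/c5.png',cv2.cvtColor(cv2.resize(a[230:400,150:320],(600,600),interpolation=2),cv2.COLOR_RGB2BGR))
E
```

```text
[0.50219151 0.12649098 0.084869  ] 0.013351197488611329 [ 0.02910208 -0.16939869 -3.3693493 ]
```

View pics/c5.png

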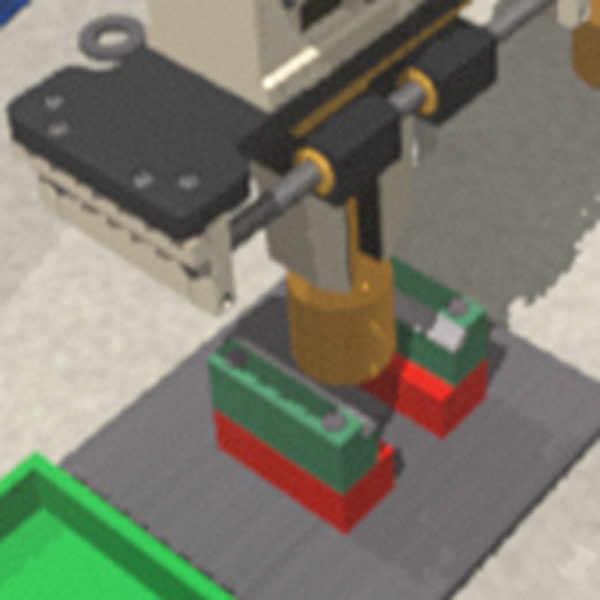

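The plug is entering the mouth with no contact (weight only, 3.3 N). Continuing slowly.

Emit:
apply_moves --plan '[{"tx":0,"ty":0,"tz":0.003,"yaw":0,"grip":-1},{"tx":0,"ty":0,"tz":0.006,"yaw":0,"grip":-1},{"tx":0,"ty":0,"tz":0.009,"yaw":0,"grip":-1},{"tx":0,"ty":0,"tz":0.012,"yaw":0,"grip":-1},{"tx":0,"ty":0,"tz":0.013,"yaw":0,"grip":-1},{"tx":0,"ty":0,"tz":0.013,"yaw":0,"grip":-1}]'

```text
time: 7.72
tool_pos: [0.5021, 0.1264, 0.0716]
tool_rot: [3.141, 0.0, -0.23]
contact_force: [-0.2, 0.3, -3.4]
opening: 0.0133
```

Emit:
apply_moves --plan '[{"tx":0,"ty":0,"tz":0.001,"yaw":0,"grip":-1},{"tx":0,"ty":0,"tz":0.0015,"yaw":0,"grip":-1},{"tx":0,"ty":0,"tz":0.002,"yaw":0,"grip":-1},{"tx":0,"ty":0,"tz":0.002,"yaw":0,"grip":-1}]'

```text
time: 8.22
tool_pos: [0.5021, 0.1264, 0.0697]
tool_rot: [3.141, -0.0, -0.23]
contact_force: [0.7, 0.7, -3.9]
opening: 0.0131
```

Emit:
apply_moves --plan '[{"tx":0,"ty":0,"tz":0.0005,"yaw":0,"grip":-1},{"tx":0,"ty":0,"tz":0.001,"yaw":0,"grip":-1},{"tx":0,"ty":0,"tz":0.0015,"yaw":0,"grip":-1},{"tx":0,"ty":0,"tz":0.0015,"yaw":0,"grip":-1}]'

```text
time: 8.72
tool_pos: [0.5023, 0.1264, 0.0695]
tool_rot: [-3.141, -0.001, -0.23]
contact_force: [-3.1, -0.6, 8.9]
opening: 0.0135
```

The force swung from -3.9 to +8.9 N at z = 0.0695, where 0.0696 was expected, so the plug has stopped on the no-go step. A quick look to confirm.

```bash
python3 - <<'E'
from h import *
a,d=grab('side','s6.png')
s=robot.observe();print(s['tool_pos'],s['opening'],s['contact_force'])
cv2.imwrite('pics/c6.png',cv2.cvtColor(cv2.resize(a[230:400,150:320],(600,600),interpolation=2),cv2.COLOR_RGB2BGR))
E
```

```text
[0.50238224 0.12641283 0.06953925] 0.01326717830746019 [-3.63456926 -1.61219798  9.89621775]
```

View pics/c6.png

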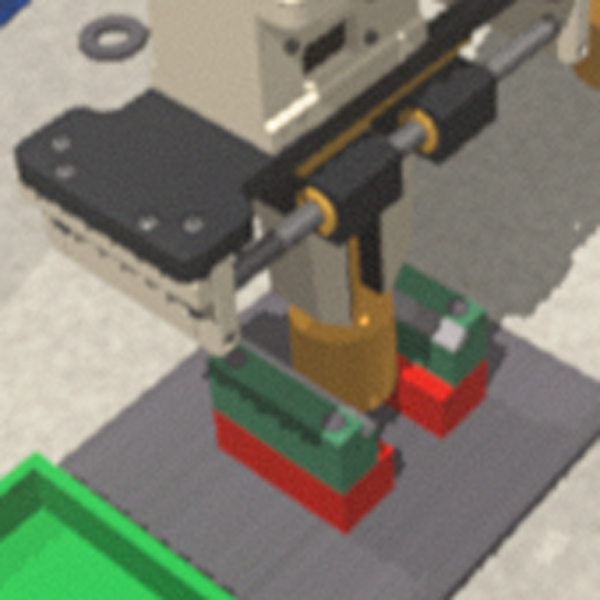

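Seated between the green jaws on the red step. Lifting out vertically, then moving 150 mm to the tray.

Emit:
apply_moves --plan '[{"tx":0,"ty":0,"tz":-0.005,"yaw":0,"grip":-1},{"tx":0,"ty":0,"tz":-0.015,"yaw":0,"grip":-1},{"tx":0,"ty":0,"tz":-0.03,"yaw":0,"grip":-1},{"tx":0,"ty":0,"tz":-0.055,"yaw":0,"grip":-1},{"tx":0,"ty":0,"tz":-0.075,"yaw":0,"grip":-1},{"tx":0,"ty":0,"tz":-0.08,"yaw":0,"grip":-1},{"tx":0,"ty":0,"tz":-0.08,"yaw":0,"grip":-1}]'

```text
time: 9.65
tool_pos: [0.502, 0.1264, 0.1484]
tool_rot: [-3.142, -0.0, -0.23]
contact_force: [0.5, 0.4, -4.2]
opening: 0.0133
```

Emit:
apply_moves --plan '[{"tx":0,"ty":-0.015,"tz":0,"yaw":0,"grip":-1},{"tx":0,"ty":-0.045,"tz":0,"yaw":0,"grip":-1},{"tx":0,"ty":-0.085,"tz":0,"yaw":0,"grip":-1},{"tx":0,"ty":-0.12,"tz":0,"yaw":0,"grip":-1},{"tx":0,"ty":-0.142,"tz":0,"yaw":0,"grip":-1},{"tx":0,"ty":-0.15,"tz":0,"yaw":0,"grip":-1},{"tx":0,"ty":-0.15,"tz":0,"yaw":0,"grip":-1},{"tx":0,"ty":-0.15,"tz":0,"yaw":0,"grip":-1}]'

```text
time: 10.65
tool_pos: [0.5361, 0.2718, 0.1479]
tool_rot: [3.141, 0.001, -0.231]
contact_force: [0.2, -0.6, -3.7]
opening: 0.0137
```

```bash
python3 - <<'E'
from h import *
a,d=grab('side','s7.png')
s=robot.observe();print(s['tool_pos'],s['opening'],s['contact_force'])
E
```

```text
[0.53622121 0.27164709 0.14809535] 0.013476383467958614 [ 0.52622829 -0.99280553 -3.56197923]
```

View pics/s7.png

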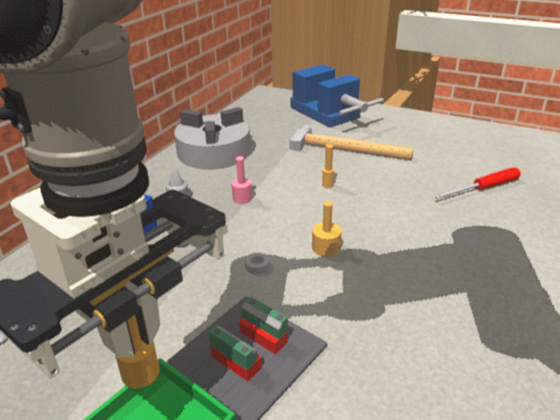

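Over the tray, with the other plugs standing. Lowering towards the floor (seated TCP z ≈ 0.0545).

Emit:
apply_moves --plan '[{"tx":0,"ty":0,"tz":0.02,"yaw":0,"grip":-1},{"tx":0,"ty":0,"tz":0.055,"yaw":0,"grip":-1},{"tx":0,"ty":0,"tz":0.078,"yaw":0,"grip":-1},{"tx":0,"ty":0,"tz":0.086,"yaw":0,"grip":-1},{"tx":0,"ty":0,"tz":0.09,"yaw":0,"grip":-1},{"tx":0,"ty":0,"tz":0.092,"yaw":0,"grip":-1},{"tx":0,"ty":0,"tz":0.0925,"yaw":0,"grip":-1},{"tx":0,"ty":0,"tz":0.0925,"yaw":0,"grip":-1}]'

```text
time: 11.7
tool_pos: [0.5366, 0.2726, 0.0562]
tool_rot: [-3.141, -0.001, -0.23]
contact_force: [1.2, -0.8, -4.2]
opening: 0.0133
```

Emit:
apply_moves --plan '[{"tx":0,"ty":0,"tz":0.0005,"yaw":0,"grip":-1},{"tx":0,"ty":0,"tz":0.001,"yaw":0,"grip":-1},{"tx":0,"ty":0,"tz":0.001,"yaw":0,"grip":-1}]'

```text
time: 12.08
tool_pos: [0.5363, 0.2725, 0.0547]
tool_rot: [3.142, -0.0, -0.23]
contact_force: [-0.1, -0.7, -4.3]
opening: 0.0136
```

Emit:
apply_moves --plan '[{"tx":0,"ty":0,"tz":0.0005,"yaw":0,"grip":-1},{"tx":0,"ty":0,"tz":0.001,"yaw":0,"grip":-1},{"tx":0,"ty":0,"tz":0.001,"yaw":0,"grip":-1}]'

```text
time: 12.45
tool_pos: [0.5364, 0.2725, 0.0546]
tool_rot: [-3.141, -0.001, -0.23]
contact_force: [-2.2, -1.1, 5.0]
opening: 0.0135
```

The plug is standing on the floor. Releasing, then retracting straight up.

Emit:
apply_moves --plan '[{"tx":0,"ty":0,"tz":-0.0005,"yaw":0,"grip":-0.5},{"tx":0,"ty":0,"tz":-0.0005,"yaw":0,"grip":0},{"tx":0,"ty":0,"tz":-0.0005,"yaw":0,"grip":0.1},{"tx":0,"ty":0,"tz":-0.0005,"yaw":0,"grip":0.1},{"tx":0,"ty":0,"tz":-0.0005,"yaw":0,"grip":0.1}]'

```text
time: 13.08
tool_pos: [0.5363, 0.2725, 0.0541]
tool_rot: [3.141, -0.0, -0.23]
contact_force: [-0.0, -0.3, -0.8]
opening: 0.0498
```

Emit:
apply_moves --plan '[{"tx":0,"ty":0,"tz":-0.01,"yaw":0,"grip":0.1},{"tx":0,"ty":0,"tz":-0.03,"yaw":0,"grip":0.1},{"tx":0,"ty":0,"tz":-0.06,"yaw":0,"grip":0.1},{"tx":0,"ty":0,"tz":-0.1,"yaw":0,"grip":0.1},{"tx":0,"ty":0,"tz":-0.14,"yaw":0,"grip":0.1},{"tx":0,"ty":0,"tz":-0.16,"yaw":0,"grip":0.1},{"tx":0,"ty":0,"tz":-0.16,"yaw":0,"grip":0.1}]'

```text
time: 13.95
tool_pos: [0.5371, 0.2728, 0.2166]
tool_rot: [-3.139, -0.004, -0.23]
contact_force: [0.1, -0.6, 0.3]
opening: 0.0505
```

Emit:
apply_moves --plan '[{"tx":0,"ty":0.05,"tz":0,"yaw":0,"grip":0.1},{"tx":0,"ty":0.11,"tz":0,"yaw":0,"grip":0.1},{"tx":0,"ty":0.17,"tz":0,"yaw":0,"grip":0.1},{"tx":0,"ty":0.22,"tz":0,"yaw":0,"grip":0.1},{"tx":0,"ty":0.25,"tz":0,"yaw":0,"grip":0.1},{"tx":0,"ty":0.25,"tz":0,"yaw":0,"grip":0.1},{"tx":0,"ty":0.25,"tz":0,"yaw":0,"grip":0.1}]'

```text
time: 14.82
tool_pos: [0.4792, 0.0297, 0.2137]
tool_rot: [-3.141, 0.001, -0.23]
contact_force: [0.7, -0.3, -0.5]
opening: 0.0501
```

```bash
python3 - <<'E'
from h import *
a,d=grab('side','s8.png'); b,e=grab('top','t8.png')
s=robot.observe();print(s['time'],s['tool_pos'],s['opening'],s['contact_force'],np.abs(s['qvel']).max())
cv2.imwrite('pics/c8.png',cv2.cvtColor(np.hstack([cv2.resize(a,(400,300)),cv2.resize(b,(400,300))]),cv2.COLOR_RGB2BGR))
E
```

```text
14.925 [0.47927545 0.03008803 0.21380723] 0.05039370324723114 [-0.7074788  -0.85347367  0.13456792] 0.005087548242404467
```

View pics/c8.png

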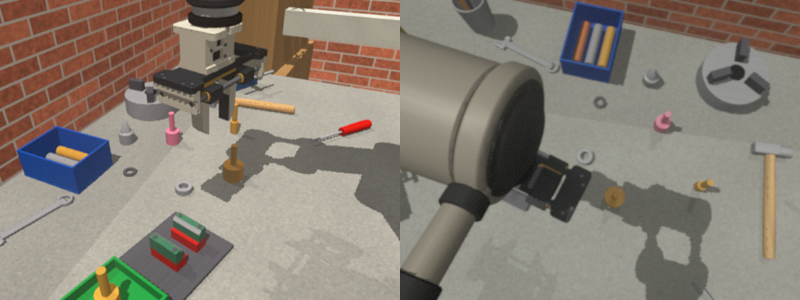

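Side view: the plug stands upright in the tray at about (105,285), and the thin, thick and pink plugs stand where they were. The gripper is clear, so I'm handing in.

```bash
python3 -c "
from cell import robot
print(robot.hand_in())"
```

```text
the job is handed in; nothing more can be done
None
```

The middle (36 mm) brass plug is standing upright in the green tray, after going into the gauge and stopping on the no-go step. I handed the job in at about 15 s of the 45 s allowed.

- **Gauge:** the plug passed the green jaws without added force. It stopped at tool height 0.0695 m, where I expected 0.0696, and the vertical force changed by about 13 N. I then lifted it straight out.
- **Tray:** the plug touched the floor at about the expected height and was released there. The last side picture shows it upright in the tray, with the thin, thick and pink plugs still standing in place and the gripper clear.
- **Top camera:** the arm hid the tray in the last top picture, so the plug in the tray was checked from the side view only.
- **Networks:** early on they also reported the pink plug as the middle one and the thick plug as the thin one. I settled both against the pictures; no later check disagreed.

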